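# Clamp the nozzle block with the fine knob only

### The arm

A 6-joint arm with a two-finger parallel gripper is mounted at the origin on a cart in front of the work surface, level with it; the furniture and walls round the work are solid. World frame = base frame: x ahead of the robot, y to its left, z up, the work surface at z = 0. Lengths are in m, angles in rad, forces in N, time in s.
With the tool pointing down it reaches from about 0.35 to 0.975 m from the base axis. Payload 4.9 kg.
Tool frame: the origin (TCP) lies between the finger pads; the fingertips stand 14 mm ahead of it and the grasp point (between the pads) lies 5 mm behind it (manip.tcp_to_tips is the distance from the TCP to the fingertips, in m); z points along the fingers, y is the line along which they close (so a half turn about z gives the same grasp; the last joint's range is limited). The gripper opens to 85 mm and grips with 20 to 120 N. Pads are 22 mm wide; open, the fingers measure 114 mm over their backs; the gripper's body (76 mm by 85 mm) begins 54 mm behind the grasp point. The pads swing forward as they close: fully open they stand 13 mm farther back than shut.
Start: joints at [-1.336, 0.053, 1.613, -0, 1.476, -0.119], TCP at [0.217, -0.586, 0.245] pointing down, gripper open.
Joint ranges: [-3.01, 3.01], [-1.01, 2.22], [0.06, 2.58], [-1.02, 4.17], [0.09, 2.62], [-3.14, 3.14]. Speed limits (rad/s): [2.57, 2.57, 3.14, 3.14, 3.14, 3.14].

### API

Orientations are given as a unit quaternion [w, x, y, z].
In Python, from plant import manip gives the robot as it stands.
- The arm moves only by the tool servo_tool, never from a script. Its argument "moves" is a list that holds one entry, the list of rows, each a list of 7 numbers: the shift along the tool's x, y, z in mm, then the turn, a rotation vector about the tool's x, y, z in degrees, then the finger opening in mm, from 0 to 85.4. In form: [[[x, y, z, ax, ay, az, fingers], ...]]. A call has 1 to 12 rows; each row shifts and turns the commanded pose from where the row before left it, along the tool's axes as they then stand; what a row does not reach is not made up. A row lasts 1/8 s, in which the tool goes at most 62.5 mm and 10.7 degrees, less where a joint would pass 70% of its speed; a pose out of reach is approached as far as the arm can. A call with a gripper value outside its range is refused whole. The fingers move at their own pace and stop on an object; the grip force is fixed at half the most. Time passes only in rows, so rows that do not move let the fingers close. It gives the time, the measured TCP pose, the force, the opening and the grip force at its end, in the units of the state.
- manip.state(): the state, without advancing time (a new reading comes with each control period).
- manip.grab_frame(name): name is "scene" or "top" or "wrist"; returns a dict with "image" (400x640x3 uint8, blue, green, red), "mtx" (3x3 intrinsics, pixels), "eye" and "rotation" of the camera in the world. Camera axes: x right, y down, z forward; pixel columns grow to the right and rows downward; lengths in m; the calibration is good to about 2 mm. A picture is of the moment at which its call begins. There is no depth.
- manip.job_done(): hands the job in; it is judged then, once.
The state is a dict: "time": time; "joint_pos": joint angles; "joint_vel": joint speeds; "joint_efforts": joint torques, N m; "tool_pos": TCP position; "tool_rot": TCP orientation; "contact_force": force on the tool from outside, world axes, zero at the start; "ft_torque": the same for the moment, N m; "gripper_width": opening from 0.0 (shut) to 1.0 (fully open); "grasp_force": force on a finger pad.
Only numpy, scipy, OpenCV 4.12 (cv2) and the standard library are available. Lean on these libraries where they do the work, as an engineer would, in place of code of your own. Each camera call takes 0.05 s, during which the arm holds its last target. There are 200 camera calls.

### The job

Set the metal nozzle block down flat on the bed of the work holder, lengthwise between the stop jaw and the sprung plate, and let go of it. Then turn only the small inner knob clockwise until the block is held firmly and gently between the two jaws, with about 10 newtons. Do not drag or press the outer ring under the knob, which is already set, do not push the jaw by hand, never squeeze the block hard, and leave the other things on the bench alone.

Things in the scene. Friction and masses are not known exactly. Their poses are not given: they have to be found in the camera images.
- nozzle_block: loose light metal block, 32 (its x) x 90 (its y) x 22 (z) mm, with a row of five small blind holes in its top; origin at the centre of its underside. It is gripped across its 32 mm width
- holder: work holder screwed to the bench: base plate 96 (its x) x 250 (its y) x 10 mm whose top is the bed; origin on the bench surface, y points from the stop jaw to the knobs. Along y: stop jaw, berth, sprung plate, carriage, gear case (62 x 58 mm, 40 mm high, centre at y = +105 mm) under the knobs. Nothing stands beside the berth in x
- berth (a point): point on the bed (10 mm above the bench) at y = -15 mm of the holder, same axes. A block centred here, its length along y, has 5 mm of room to the sprung plate and 3 to 11 mm to the stop jaw (46 mm wide, 22 mm high), which was set by hand: exactly where is not known
- knob_top (a point): centre of the top of the small inner knob, a round knurled aluminium cylinder 20 mm in diameter, 55 to 71.5 mm above the bench, axis vertical. Turned clockwise (from above), at most 1.9 rad from its start, it drives the carriage 12 mm per rad towards the stop jaw. It takes 0.18 N m to turn freely, plus 0.012 N m per newton of clamping force, and stays where it is left
- ring_mark (a point): point on the outer ring's white mark, 24 mm from the knob axis, on the ring's top face; it starts within 0.7 rad of the holder's -y direction and must stay there
- carriage: driven steel jaw, 44 mm wide, 22 mm high, with the sprung plate (40 x 8 mm, top 32 mm above the bench) in front. Origin on the bed at the face of the unpressed plate, at y = +35 mm of the holder at the start. The plate gives way 1 mm per 4 N, at most 6 mm. It moves only with the inner knob
- gel_box: bystander: flat clear plastic box with grey spots, 55 x 55 x 13 mm, origin at the centre of its underside
- weight_large: bystander: brass weight, 22 mm in diameter, 38 mm high, origin at the centre of its underside
- weight_little: bystander: brass weight, 17 mm in diameter, 30 mm high, origin at the centre of its underside
- ring: outer ring: flat black disc 55 mm in diameter, from 42.5 to 53 mm above the bench, concentric with the inner knob and 2 mm below it; origin on the knob axis 40 mm above the bench. It turns very easily (0.02 N m) and is already set

How it is judged:
By the outcome, as a careful person would: the job done as asked, in the order asked, and still so for the second after the job is handed in, with the robot touching nothing.
It also fails if it takes over 69 s, if anything falls off the work surface, if the arm or the gripper's body presses on something with over 40 N, if the wrist force passes 120 N, or if a joint passes its speed limit or range.

## Working session

There is one attempt and no reset: what is moved stays moved. The work goes in short steps, Python scripts to look and compute and a tool call to move; the robot and the scene stay as the last step left them, time stands still between calls to the robot, and variables do not carry over. Pictures are saved under pics/ and viewed, at most 10 in all, crops included, and the job is handed in when it is done.

Besides the shell and the picture viewer there is one more tool, called as name(argument=value, ...), one argument or row to a line, values as JSON. servo_tool: Moves the arm, as the interface text tells. Its arguments: {"type":"object","properties":{"moves":{"type":"array"}},"required":["moves"]}

```bash
mkdir -p pics
cat > h.py <<'E'
import numpy as np,cv2
from plant import manip
def shot(name,fn,crop=None,scale=1):
    f=manip.grab_frame(name); im=f["image"]
    np.savez('pics/'+fn+'.npz',**{k:np.array(f[k]) for k in f})
    if crop: im=im[crop[1]:crop[3],crop[0]:crop[2]]
    if scale!=1: im=cv2.resize(im,None,fx=scale,fy=scale,interpolation=cv2.INTER_CUBIC)
    cv2.imwrite('pics/'+fn+'.png',im); return f
def pt(f,uv,z):
    K=np.array(f["mtx"]);R=np.array(f["rotation"]);e=np.array(f["eye"])
    d=R@np.linalg.inv(K)@np.array([uv[0],uv[1],1.]); return e+d*(z-e[2])/d[2]
def proj(f,p):
    K=np.array(f["mtx"]);R=np.array(f["rotation"]);e=np.array(f["eye"])
    q=K@R.T@(np.array(p)-e); return q[:2]/q[2]
E
python3 - <<'E'
from h import *
for n in("top","scene"):
    f=shot(n,n+'0'); print(n,f["eye"],np.round(f["rotation"],3).tolist(),f["mtx"][0][0])
print(manip.state(),manip.tcp_to_tips)
E
```

```text
top [ 0.50057551 -0.03155344  0.92076316] [0.036, -0.703, 0.71, -0.024] 373.9756629055949
scene [0.1776288  0.57312502 0.56417475] [0.139, -0.263, 0.846, -0.443] 463.5249437934918
{'time': 0.1, 'joint_pos': array([-1.33600338e+00,  5.33415476e-02,  1.61413410e+00,  2.84409383e-07,
        1.47600635e+00, -1.18993143e-01]), 'joint_vel': array([-0.00089578, -0.00159408, -0.00178709, -0.00197482, -0.00154694,
        0.00024662]), 'joint_efforts': array([ 1.19720843e-05, -3.94906354e+01, -3.71361244e+01, -1.87832256e-04,
        3.96109972e-03,  1.19104436e-05]), 'tool_pos': array([ 0.21641284, -0.58577198,  0.24416799]), 'tool_rot': array([-9.43095274e-04,  9.84394744e-01,  1.75971863e-01, -5.45244327e-05]), 'contact_force': array([-1.2128265 , -0.14868403,  0.8359088 ]), 'ft_torque': array([ 0.03216578,  0.00398957, -0.0389362 ]), 'grasp_force': 0.0, 'gripper_width': 1.0035225456737888} 0.014
```

```bash
python3 - <<'E'
s=open('h.py').read()
s=s.replace('R=np.array(f["rotation"])','R=Rot(f["rotation"])').replace('def shot','from scipy.spatial.transform import Rotation as Ro\ndef Rot(q):\n    q=np.array(q); return Ro.from_quat(q[[1,2,3,0]]).as_matrix()\ndef shot',1)
open('h.py','w').write(s)
E
python3 -c "
from h import *
f=np.load('pics/top0.npz'); print(Rot(f['rotation']).round(2))
print(pt(f,(320,200),0),f['mtx'])"
```

```text
[[-0.01 -1.    0.08]
 [-1.    0.01  0.02]
 [-0.02 -0.08 -1.  ]]
[ 0.5896179  -0.00926256  0.        ] [[373.97566291   0.         322.50601099]
 [  0.         373.97566291 204.19687278]
 [  0.           0.           1.        ]]
```

View pics/top0.png

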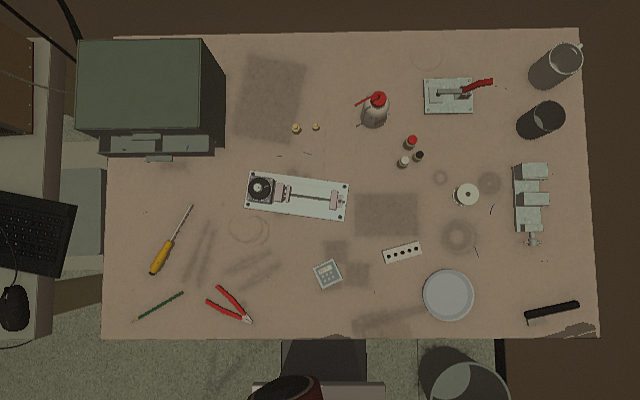

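View pics/scene0.png

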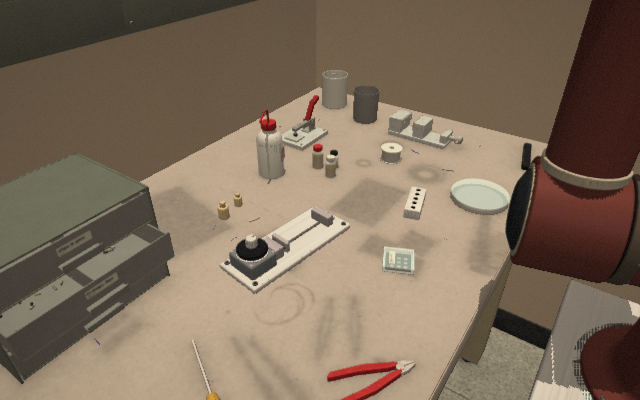

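Run:
```python
from h import *
f=np.load('pics/top0.npz'); im=f['image']
a=cv2.resize(im[160:232,235:435],None,fx=4,fy=4,interpolation=cv2.INTER_CUBIC)
b=cv2.resize(im[232:272,235:435],None,fx=4,fy=4,interpolation=cv2.INTER_CUBIC)
cv2.imwrite('pics/c1.png',np.vstack([a,b]))
```

```text
(no output)
```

View pics/c1.png

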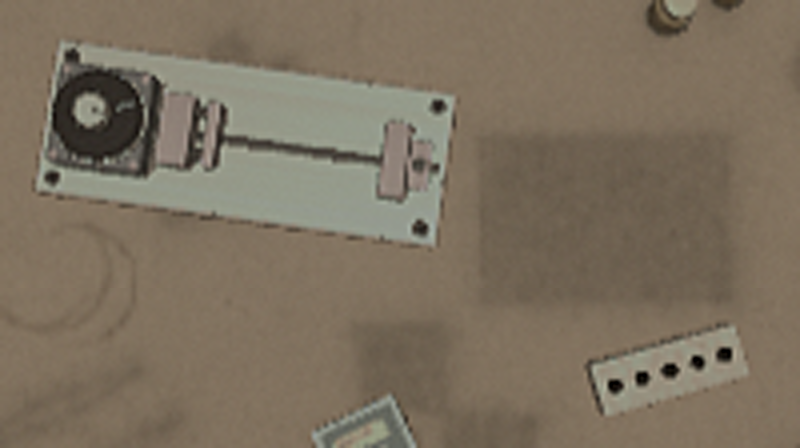

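Run:
```python
from h import *
f=np.load('pics/top0.npz')
c=lambda x,y,z: pt(f,(235+(x+.5)/4-.5,160+(y+.5)/4-.5),z)
H=[c(x,y,.01) for x,y in[(62,41),(456,96),(437,245),(37,191)]]
for h in H: print(h.round(4))
o=np.mean(H,0); k=c(91,110,.0715); print('o',o,'knob',k)
yd=(H[0]+H[3]-H[1]-H[2])[:2]; print(np.linalg.norm(yd)/2); yd/=np.linalg.norm(yd); print('ydir',yd,np.degrees(np.arctan2(yd[1],yd[0])),'kn from o',o[:2]+yd*.105)
xd=np.array([yd[1],-yd[0]]); print('berth',o[:2]-.015*yd)
print('mark',c(130,103,.053)-c(95,113,.053))
for p in[(390,160),(212,135)]: q=c(*p,.032)[:2]-o[:2]; print('y in holder',q@yd,q@xd)
hs=[c(x,y,.022)[:2] for x,y in[(615,386),(642,378),(670,370),(697,362),(724,354)]]
d=hs[0]-hs[4]; print('block',np.mean(hs,0),np.degrees(np.arctan2(d[1],d[0])),np.linalg.norm(d))
print('bcorn',[c(x,y,.022).round(4)[:2] for x,y in [(588,362),(737,325),(748,375),(606,415)]])
s=manip.state(); R=Rot(s['tool_rot']);print(R.round(3))
```

```text
[0.6653 0.1627 0.01  ]
[ 0.6283 -0.0801  0.01  ]
[ 0.537  -0.0672  0.01  ]
[0.5725 0.1774 0.01  ]
o [0.60076213 0.04820477 0.01      ] knob [0.61392003 0.13256858 0.0715    ]
0.24633999834065196
ydir [0.14714872 0.98911438] 81.53827342145077 kn from o [0.61621275 0.15206178]
berth [0.5985549  0.03336806]
mark [ 0.00567731 -0.02055735  0.        ]
y in holder -0.08825609888977244 -0.0006668983692434093
y in holder 0.019362856206937756 -0.00032690024238945636
block [ 0.46095353 -0.20380105] 105.76071790629526 0.06758281011352091
bcorn [array([ 0.4661, -0.1555]), array([ 0.4872, -0.2445]), array([ 0.4576, -0.2501]), array([ 0.4348, -0.1655])]
[[ 0.938  0.346 -0.   ]
 [ 0.346 -0.938  0.002]
 [ 0.    -0.002 -1.   ]]
```

```bash
cat >> h.py <<'E'
def plan(xyz,th,n,fing):
    "rows from the measured pose to TCP xyz with tool x at world angle th (deg), tool down"
    s=manip.state(); p=np.array(s['tool_pos']); R=Rot(s['tool_rot'])
    t0=np.degrees(np.arctan2(R[1,0],R[0,0])); d=(np.array(xyz)-p)/n; dt=-(th-t0)/n
    print('from',p.round(4),'th',round(t0,2),'F',np.round(s['contact_force'],1),'T',np.round(s['ft_torque'],3),'w',round(s['gripper_width'],3),'t',round(s['time'],2))
    for i in range(n):
        v=1000*(R.T@d); print([round(x) if n>2 else round(x,1) for x in v]+[0,0,round(dt,1),fing])
        R=R@Ro.from_rotvec([0,0,dt],degrees=True).as_matrix()
E
python3 -c "
from h import *
plan((.461,-.204,.15),105.5,10,85)"
```

```text
from [ 0.2164 -0.5858  0.2442] th 20.27 F [-1.2 -0.1  0.8] T [ 0.032  0.004 -0.039] w 1.004 t 0.1
[36, -27, 9, 0, 0, np.float64(-8.5), 85]
[40, -22, 9, 0, 0, np.float64(-8.5), 85]
[43, -16, 9, 0, 0, np.float64(-8.5), 85]
[44, -9, 9, 0, 0, np.float64(-8.5), 85]
[45, -2, 9, 0, 0, np.float64(-8.5), 85]
[45, 4, 9, 0, 0, np.float64(-8.5), 85]
[44, 11, 9, 0, 0, np.float64(-8.5), 85]
[42, 17, 9, 0, 0, np.float64(-8.5), 85]
[39, 23, 9, 0, 0, np.float64(-8.5), 85]
[35, 29, 9, 0, 0, np.float64(-8.5), 85]
```

servo_tool(
  moves=[
    [[36,-27,9,0,0,-8.5,85],[40,-22,9,0,0,-8.5,85],[43,-16,9,0,0,-8.5,85],[44,-9,9,0,0,-8.5,85],[45,-2,9,0,0,-8.5,85],[45,4,9,0,0,-8.5,85],[44,11,9,0,0,-8.5,85],[42,17,9,0,0,-8.5,85],[39,23,9,0,0,-8.5,85],[35,29,9,0,0,-8.5,85],[0,0,0,0,0,0,85],[0,0,0,0,0,0,85]],
  ],
)

```text
time: 1.6
tool_pos: [0.4603, -0.2048, 0.1552]
tool_rot: [-0.0, 0.607, 0.795, -0.0]
contact_force: [-0.1, 0.3, -0.1]
gripper_width: 0.997
grasp_force: 0.0
```

```bash
python3 -c "
from h import *
f=shot('wrist','w1'); s=manip.state(); print(s['tool_pos'],s['joint_pos'],f['eye'])
print('expected block centre px',proj(f,(.461,-.204,.022)), [proj(f,np.array([.461,-.204,.022])+a*np.array([np.cos(1.841),np.sin(1.841),0])) .round() for a in(.03375,-.03375)])
plan((.461,-.204,.15),105.5,1,85)"
```

```text
[ 0.46023782 -0.20526176  0.15537625] [-5.67077068e-01 -1.68248224e-01  1.97829154e+00 -4.17331036e-04
  1.33150286e+00 -8.32005388e-01] [ 0.43943094 -0.13009025  0.2839088 ]
expected block centre px [322.4706879  191.29204776] [array([322., 155.]), array([323., 225.])]
from [ 0.4602 -0.2053  0.1554] th 105.18 F [-0.4  0.2 -0.5] T [-0.025 -0.041 -0.015] w 0.99 t 1.65
[np.float64(1.0), np.float64(1.1), np.float64(5.4), 0, 0, np.float64(-0.3), 85]
```

View pics/w1.png

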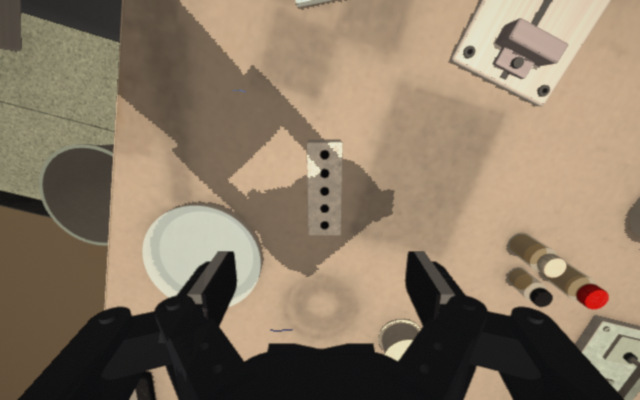

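```bash
python3 -c "
from h import *
f=np.load('pics/w1.npz'); c=pt(f,(324.5,191),.022); a=pt(f,(324.2,155),.022)-pt(f,(324.6,225.5),.022); print(c,np.degrees(np.arctan2(a[1],a[0])),np.linalg.norm(a))
print('knob in view?',[pt(f,q,.032) for q in((512,23),(564,47))])
plan((c[0],c[1],.018),105.5,4,85)"
```

```text
[ 0.46274306 -0.20323183  0.022     ] 105.76638821213177 0.06818106908831172
knob in view? [array([ 0.56337367, -0.03557079,  0.032     ]), array([ 0.609543  , -0.03998447,  0.032     ])]
from [ 0.4602 -0.2053  0.1554] th 105.18 F [-0.4  0.2 -0.5] T [-0.025 -0.041 -0.015] w 0.99 t 1.65
[0, 1, 34, 0, 0, np.float64(-0.1), 85]
[0, 1, 34, 0, 0, np.float64(-0.1), 85]
[0, 1, 34, 0, 0, np.float64(-0.1), 85]
[0, 1, 34, 0, 0, np.float64(-0.1), 85]
```

servo_tool(
  moves=[
    [[0,1,34,0,0,-0.3,60],[1,1,34,0,0,0,60],[0,1,34,0,0,0,60],[0,0,34,0,0,0,60],[0,0,0,0,0,0,60],[0,0,0,0,0,0,20],[0,0,0,0,0,0,20],[0,0,0,0,0,0,20],[0,0,0,0,0,0,20],[0,0,0,0,0,0,20],[0,0,0,0,0,0,20],[0,0,0,0,0,0,20]],
  ],
)

```text
time: 3.15
tool_pos: [0.4648, -0.2041, 0.0217]
tool_rot: [0.002, 0.605, 0.796, -0.0]
contact_force: [-1.9, -1.1, 6.4]
gripper_width: 0.356
grasp_force: 62.8
```

```bash
python3 -c "
from h import *
plan((.4648,-.2041,.12),105.5,2,20)
plan((.5955,.014,.12),81.5,8,20)"
```

```text
from [ 0.4648 -0.2041  0.0217] th 105.58 F [-1.9 -1.1  6.4] T [-0.13   0.214 -0.029] w 0.356 t 3.15
[np.float64(-0.2), np.float64(0.1), np.float64(-49.1), 0, 0, np.float64(0.0), 20]
[np.float64(-0.2), np.float64(0.1), np.float64(-49.1), 0, 0, np.float64(0.0), 20]
from [ 0.4648 -0.2041  0.0217] th 105.58 F [-1.9 -1.1  6.4] T [-0.13   0.214 -0.029] w 0.356 t 3.15
[22, 23, -12, 0, 0, np.float64(3.0), 20]
[23, 22, -12, 0, 0, np.float64(3.0), 20]
[24, 21, -12, 0, 0, np.float64(3.0), 20]
[25, 19, -12, 0, 0, np.float64(3.0), 20]
[26, 18, -12, 0, 0, np.float64(3.0), 20]
[27, 17, -12, 0, 0, np.float64(3.0), 20]
[28, 15, -12, 0, 0, np.float64(3.0), 20]
[29, 14, -12, 0, 0, np.float64(3.0), 20]
```

servo_tool(
  moves=[
    [[0,0,-49,0,0,0,20],[0,0,-49,0,0,0,20],[22,23,0,0,0,3,20],[23,22,0,0,0,3,20],[24,21,0,0,0,3,20],[25,19,0,0,0,3,20],[26,18,0,0,0,3,20],[27,17,0,0,0,3,20],[28,15,0,0,0,3,20],[29,14,0,0,0,3,20],[0,0,0,0,0,0,20],[0,0,0,0,0,0,20]],
  ],
)

```text
time: 4.65
tool_pos: [0.5941, 0.0149, 0.1171]
tool_rot: [-0.0, 0.757, 0.653, -0.0]
contact_force: [-0.2, 0.4, -1.8]
gripper_width: 0.358
grasp_force: 61.8
```

```bash
python3 -c "
from h import *
f=shot('wrist','w2')
plan((.5955,.014,.12),81.5,1,20)"
```

```text
from [0.594  0.0146 0.1171] th 81.56 F [-0.7  0.8 -1.5] T [-0.031 -0.006 -0.014] w 0.357 t 4.7
[np.float64(-0.3), np.float64(1.6), np.float64(-2.9), 0, 0, np.float64(0.1), 20]
```

View pics/w2.png

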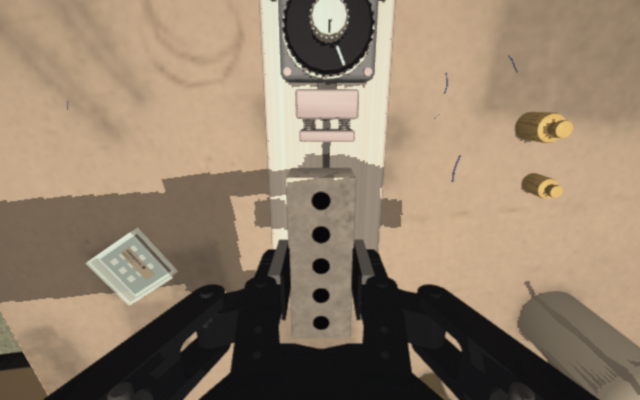

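```bash
python3 -c "
from h import *
f=np.load('pics/w2.npz'); s=manip.state()
k=pt(f,(330,15),.0715)[:2]; print('knob',k)
b=[pt(f,p,.1174)[:2] for p in((321,200),(320,234),(320.5,266),(320.5,295),(321,322))]; bc=np.mean(b,0); d=b[0]-b[4]; print('block',bc,np.degrees(np.arctan2(d[1],d[0])),np.linalg.norm(d),'TCP',s['tool_pos'][:2])
L=[pt(f,p,.01)[:2] for p in((265,0),(272,140))];R=[pt(f,p,.01)[:2] for p in((393,0),(388,140))]
for a,c in (L,R): e=a-c; print('edge dir',np.degrees(np.arctan2(e[1],e[0])))
print('mid',(L[0]+R[0])/2,(L[1]+R[1])/2,np.linalg.norm(L[1]-R[1]))
t=np.radians(81.5); yd=np.array([np.cos(t),np.sin(t)]);xd=np.array([yd[1],-yd[0]])
for n,p,z in(('platefaceL',(299,140),.032),('platefaceR',(355,140),.032),('carrL',(297,117),.032),('carrR',(358,117),.032)):
  q=pt(f,p,z)[:2]-k; print(n,q@yd+.105,q@xd)
for m in((L[0]+R[0])/2,(L[1]+R[1])/2): print('mid x',(m-k)@xd)
print('block in holder',(bc-k)@yd+.105,(bc-k)@xd)
"
```

```text
knob [0.61592063 0.13448669]
block [0.59357375 0.0161327 ] 81.6280873816074 0.06804105656669752 TCP [0.59399932 0.01456771]
edge dir 81.63419968782334
edge dir 83.51249401526266
mid [0.62037093 0.1587996 ] [0.6079646  0.06362218] 0.09196963062859974
platefaceL 0.036219294402755425 -0.020343455805837032
platefaceR 0.03629943655958101 0.019915325659396924
carrL 0.05217906995242182 -0.021422356405365005
carrR 0.05226058481055449 0.02142730897107419
mid x 0.0008077481698877341
mid x 0.0026058081600925185
block in holder -0.015357051019709689 -0.004607577272746126
```

servo_tool(
  moves=[
    [[0,4.5,0,0,0,0,20],[0,0,20,0,0,0,20],[0,0,20,0,0,0,20],[0,0,20,0,0,0,20],[0,0,16,0,0,0,20],[0,0,0,0,0,0,20]],
  ],
)

```text
time: 5.45
tool_pos: [0.5973, 0.0146, 0.0387]
tool_rot: [-0.002, 0.757, 0.653, -0.002]
contact_force: [0.2, 1.0, -1.6]
gripper_width: 0.352
grasp_force: 61.8
```

```bash
python3 -c "
from h import *
f=shot('wrist','w3')
plan((.5980,.014,.0317),81.5,1,20)"
```

```text
from [0.5984 0.0145 0.0402] th 81.58 F [-0.  -0.  -1.8] T [ 0.003 -0.026 -0.012] w 0.357 t 5.5
[np.float64(-0.6), np.float64(-0.3), np.float64(8.6), 0, 0, np.float64(0.1), 20]
```

View pics/w3.png

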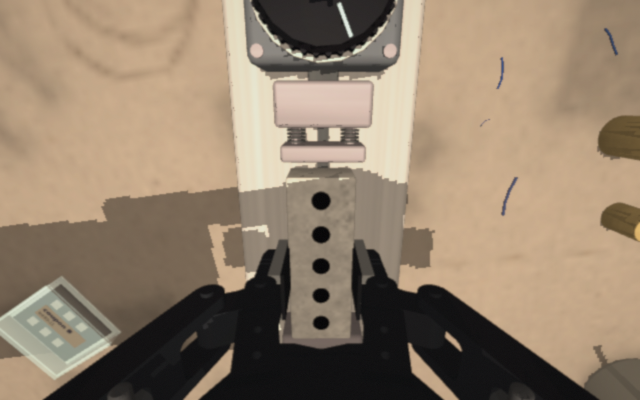

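```bash
python3 -c "
from h import *
f=np.load('pics/w3.npz')
t=np.radians(81.5); yd=np.array([np.cos(t),np.sin(t)]);xd=np.array([yd[1],-yd[0]])
F=lambda p,z:np.array([pt(f,p,z)[:2]@xd,pt(f,p,z)[:2]@yd])
P=F((281,162),.032),F((366,162),.032);B=F((287,178),.0405),F((356,178),.0405)
h=[F(p,.0405) for p in((321,200),(320,234),(320.5,266),(320.5,295),(321,322))]
print('plate',P,'front',B,'holes c',np.mean(h,0)); pc=(P[0]+P[1])/2
print('block rel plate centre', np.mean(h,0)-pc, 'gap front', pc[1]-B[0][1], 'gap by holes',pc[1]-np.mean(h,0)[1]-.045)"
```

```text
plate (array([0.56937565, 0.15437016]), array([0.60898145, 0.15445683])) front (array([0.57295856, 0.14880287]), array([0.60360498, 0.14887849])) holes c [0.58794666 0.1047968 ]
block rel plate centre [-0.00123189 -0.0496167 ] gap front 0.0056106263762133735 gap by holes 0.0046166991945993385
```

servo_tool(
  moves=[
    [[0,1,4,0,0,0,20],[0,0,3,0,0,0,20],[0,0,1,0,0,0,20],[0,0,0,0,0,0,20],[0,0,0,0,0,0,20]],
  ],
)

```text
time: 6.12
tool_pos: [0.6001, 0.0143, 0.0335]
tool_rot: [0.0, 0.757, 0.653, 0.0]
contact_force: [1.1, -0.1, -1.4]
gripper_width: 0.351
grasp_force: 61.8
```

servo_tool(
  moves=[
    [[0,0,1,0,0,0,20],[0,0,0.7,0,0,0,20],[0,0,0,0,0,0,20]],
  ],
)

```text
time: 6.5
tool_pos: [0.6001, 0.0143, 0.0318]
tool_rot: [0.0, 0.757, 0.653, 0.0]
contact_force: [-0.9, 0.6, 0.5]
gripper_width: 0.354
grasp_force: 62.0
```

servo_tool(
  moves=[
    [[0,0,0.5,0,0,0,20],[0,0,0,0,0,0,20]],
  ],
)

```text
time: 6.75
tool_pos: [0.6001, 0.0143, 0.0318]
tool_rot: [-0.0, 0.757, 0.653, -0.0]
contact_force: [-4.1, 0.3, 6.0]
gripper_width: 0.36
grasp_force: 62.6
```

On the bed. Release and rise.

servo_tool(
  moves=[
    [[0,0,0,0,0,0,60],[0,0,0,0,0,0,60],[0,0,0,0,0,0,60],[0,0,0,0,0,0,60],[0,0,-30,0,0,0,60],[0,0,-50,0,0,0,60],[0,0,-30,0,0,0,60],[0,0,0,0,0,0,60]],
  ],
)

```text
time: 7.75
tool_pos: [0.6023, 0.0141, 0.1449]
tool_rot: [0.003, 0.757, 0.653, 0.002]
contact_force: [0.5, 0.4, 0.2]
gripper_width: 0.701
grasp_force: 0.0
```

```bash
python3 -c "
from h import *
f=shot('wrist','w4')
plan((.6155,.1340,.14),81.5,4,60)"
```

```text
from [0.6008 0.0142 0.1423] th 81.57 F [-0.5 -0.7 -0.9] T [ 0.023  0.064 -0.032] w 0.701 t 7.8
[30, -1, 1, 0, 0, np.float64(0.0), 60]
[30, -1, 1, 0, 0, np.float64(0.0), 60]
[30, -1, 1, 0, 0, np.float64(0.0), 60]
[30, -1, 1, 0, 0, np.float64(0.0), 60]
```

View pics/w4.png

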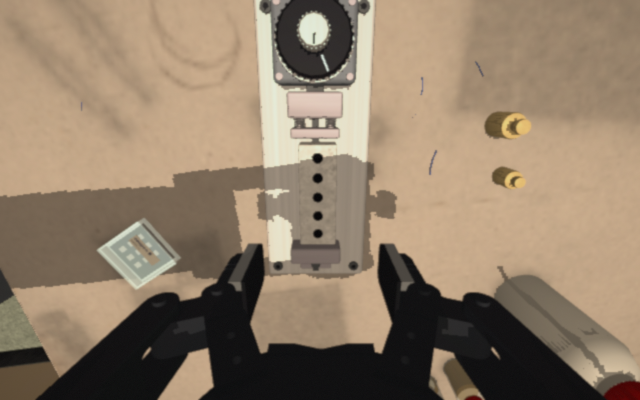

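```bash
python3 -c "
from h import *
f=np.load('pics/w4.npz')
k=pt(f,(314,30),.0715)[:2]; print('knob',k)
t=np.radians(81.5); yd=np.array([np.cos(t),np.sin(t)]);xd=np.array([yd[1],-yd[0]])
F=lambda p,z:np.array([(pt(f,p,z)[:2]-k)@xd,(pt(f,p,z)[:2]-k)@yd+.105])
for p in((291,138),(340,138),(299,145),(337,145),(317.5,158),(317.5,196.2),(318,234),(293,241),(340,241)): print(p,F(p,.032).round(4))
print('mark',F((326,64),.053))
a=cv2.resize(f['image'][120:270,270:370],None,fx=4,fy=4,interpolation=cv2.INTER_CUBIC); b=cv2.resize(f['image'][0:95,260:370],None,fx=4,fy=4,interpolation=cv2.INTER_CUBIC)
c=np.zeros((600,800,3),np.uint8);c[:,:400]=a;c[:380,400:]=b[:,:400];cv2.imwrite('pics/c4.png',c)"
```

```text
knob [0.61573748 0.13399595]
(291, 138) [-0.0196  0.0357]
(340, 138) [0.0201 0.0357]
(299, 145) [-0.0133  0.0301]
(337, 145) [0.0178 0.0301]
(317.5, 158) [0.0018 0.0194]
(317.5, 196.2) [ 0.0018 -0.0137]
(318, 234) [ 0.0021 -0.0493]
(293, 241) [-0.0205 -0.0562]
(340, 241) [ 0.0221 -0.0562]
mark [0.00789128 0.08818426]
```

View pics/c4.png

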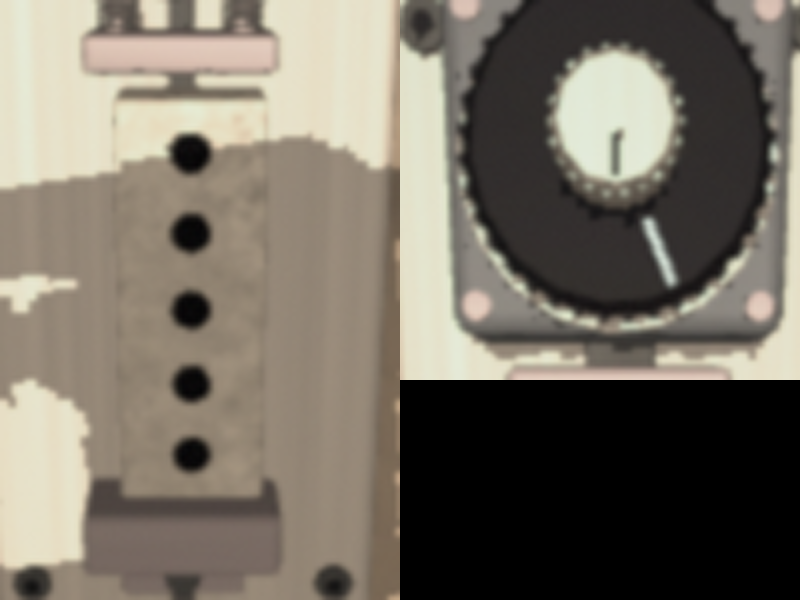

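servo_tool(
  moves=[
    [[30,-1,8,0,0,0,40],[30,-1,8,0,0,0,40],[30,-1,8,0,0,0,40],[31,0,8,0,0,0,40],[0,0,0,0,0,0,40],[0,0,0,0,0,0,40]],
  ],
)

```text
time: 8.55
tool_pos: [0.6139, 0.134, 0.1075]
tool_rot: [-0.001, 0.757, 0.653, -0.001]
contact_force: [0.4, -0.7, 0.3]
gripper_width: 0.469
grasp_force: 0.0
```

```bash
python3 -c "
from h import *
plan((.6158,.1342,.0705),81.5,1,40);print(manip.state()['joint_pos'])"
```

```text
from [0.6139 0.134  0.1075] th 81.58 F [ 0.4 -0.7  0.3] T [-0.004  0.023  0.039] w 0.469 t 8.55
[np.float64(0.5), np.float64(2.0), np.float64(37.0), 0, 0, np.float64(0.1), 40]
[ 9.66626811e-02  1.80898336e-01  1.71307450e+00 -4.07485593e-04
  1.25024981e+00  2.43797606e-01]
```

servo_tool(
  moves=[
    [[0,2,0,0,0,0,40],[0.5,0,12,0,0,0,40],[0,0,12,0,0,0,40],[0,0,12,0,0,0,40],[0,0,0,0,0,0,40],[0,0,0,0,0,0,40],[0,0,0,0,0,0,40]],
  ],
)

```text
time: 9.43
tool_pos: [0.6173, 0.1347, 0.0738]
tool_rot: [0.0, 0.757, 0.653, 0.001]
contact_force: [0.1, 0.8, 0.9]
gripper_width: 0.469
grasp_force: 0.0
```

```bash
python3 -c "
from h import *
plan((.6158,.1342,.0705),81.5,1,40)
f=shot('wrist','w5',(200,100,460,330),2.6)"
```

```text
from [0.6173 0.1347 0.0738] th 81.57 F [0.1 0.8 0.9] T [ 0.052 -0.041 -0.007] w 0.469 t 9.43
[np.float64(-0.7), np.float64(-1.4), np.float64(3.3), 0, 0, np.float64(0.1), 40]
```

View pics/w5.png

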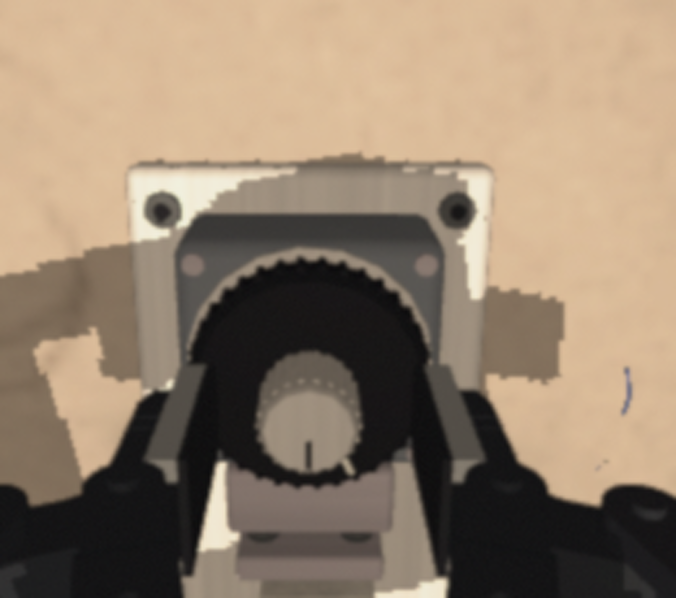

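servo_tool(
  moves=[
    [[-0.5,-1.4,1.5,0,0,0,40],[0,0,1.5,0,0,0,40],[0,0,0,0,0,0,40],[0,0,0,0,0,0,15],[0,0,0,0,0,0,15],[0,0,0,0,0,0,15],[0,0,0,0,0,0,15],[0,0,0,0,0,0,15]],
  ],
)

```text
time: 10.48
tool_pos: [0.616, 0.1343, 0.0705]
tool_rot: [0.001, 0.757, 0.653, 0.001]
contact_force: [3.8, -1.0, -0.3]
gripper_width: 0.189
grasp_force: 58.3
```

```bash
python3 -c "
from h import *
plan((.6158,.1342,.0705),81.5,1,40)"
```

```text
from [0.616  0.1343 0.0705] th 81.57 F [ 3.8 -1.  -0.3] T [-0.11  -0.649  0.028] w 0.189 t 10.47
[np.float64(-0.1), np.float64(-0.2), np.float64(-0.0), 0, 0, np.float64(0.1), 40]
```

servo_tool(
  moves=[
    [[0,0,0,0,0,5,15],[0,0,0,0,0,5,15],[0,0,0,0,0,5,15],[0,0,0,0,0,5,15]],
  ],
)

```text
time: 10.98
tool_pos: [0.6159, 0.1343, 0.0705]
tool_rot: [0.0, 0.86, 0.511, 0.0]
contact_force: [3.2, -0.9, 0.5]
gripper_width: 0.186
grasp_force: 58.1
```

```bash
python3 -c "
from h import *
plan((.6158,.1342,.0705),81.5,1,15)
f=shot('wrist','w6')"
```

```text
from [0.6159 0.1343 0.0705] th 61.44 F [ 3.2 -0.9  0.5] T [-0.128 -0.464  0.205] w 0.186 t 10.97
[np.float64(-0.1), np.float64(-0.0), np.float64(-0.0), 0, 0, np.float64(-20.1), 15]
```

servo_tool(
  moves=[
    [[0,0,0,0,0,5,15],[0,0,0,0,0,5,15],[0,0,0,0,0,5,15],[0,0,0,0,0,5,15]],
  ],
)

```text
time: 11.52
tool_pos: [0.6158, 0.1344, 0.0705]
tool_rot: [0.0, 0.935, 0.354, 0.0]
contact_force: [3.3, -0.6, -0.1]
gripper_width: 0.195
grasp_force: 58.1
```

```bash
python3 -c "
from h import *
plan((.6158,.1342,.0705),81.5,1,15)
f=shot('wrist','w7'); print(manip.state()['ft_torque'])"
```

```text
from [0.6158 0.1344 0.0705] th 41.51 F [ 3.3 -0.6 -0.1] T [-0.033 -0.521  0.177] w 0.195 t 11.53
[np.float64(-0.1), np.float64(0.2), np.float64(-0.0), 0, 0, np.float64(-40.0), 15]
[-0.08748891 -0.52080135  0.00437544]
```

servo_tool(
  moves=[
    [[0,0,0,0,0,3,15],[0,0,0,0,0,3,15]],
  ],
)

```text
time: 11.82
tool_pos: [0.6157, 0.1344, 0.0704]
tool_rot: [0.0, 0.952, 0.306, 0.0]
contact_force: [1.7, -0.6, 0.2]
gripper_width: 0.19
grasp_force: 58.2
```

```bash
python3 -c "
from h import *
s=manip.state();print(s['ft_torque'],s['joint_vel'][5],s['joint_efforts'][5])"
```

```text
[-0.03799907 -0.56287408  0.21453247] 0.4153003162429785 -0.15257578343153
```

servo_tool(
  moves=[
    [[0,0,0,0,0,3,15]],
  ],
)

```text
time: 11.95
tool_pos: [0.6158, 0.1344, 0.0705]
tool_rot: [0.0, 0.96, 0.281, 0.001]
contact_force: [2.3, -0.8, 0.8]
gripper_width: 0.191
grasp_force: 58.2
```

```bash
python3 -c "
from h import *
s=manip.state();print(s['ft_torque'],s['joint_vel'][5],s['joint_efforts'][5])
f=shot('wrist','w8',(150,150,490,400),2.3)"
```

```text
[-0.02375416 -0.4879649   0.21429846] 0.41352936760722175 -0.128974299877882
```

View pics/w8.png

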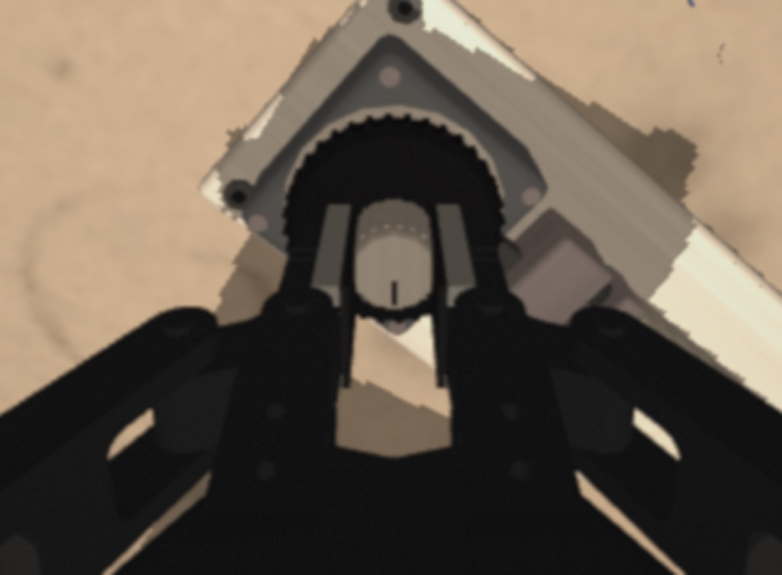

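servo_tool(
  moves=[
    [[0,0,0,0,0,3,15]],
  ],
)

```text
time: 12.12
tool_pos: [0.6157, 0.1344, 0.0705]
tool_rot: [0.0, 0.967, 0.256, 0.0]
contact_force: [2.5, -0.5, 0.6]
gripper_width: 0.195
grasp_force: 58.3
```

```bash
cat > t.py <<'E'
from h import *
s=manip.state();R=Rot(s['tool_rot']);print(round(81.57-np.degrees(np.arctan2(R[1,0],R[0,0])),2),s['ft_torque'].round(3),s['joint_vel'][5].round(3),s['joint_efforts'][5].round(3),s['contact_force'].round(1))
E
python3 t.py
```

```text
51.91 [ 0.023 -0.523  0.184] 0.421 -0.171 [ 2.5 -0.5  0.6]
```

servo_tool(
  moves=[
    [[0,0,0,0,0,3,15]],
  ],
)

```text
time: 12.25
tool_pos: [0.6157, 0.1344, 0.0704]
tool_rot: [0.0, 0.973, 0.231, 0.0]
contact_force: [3.9, -0.7, 0.8]
gripper_width: 0.19
grasp_force: 58.3
```

```bash
python3 t.py
```

```text
54.92 [-0.03  -0.499  0.268] 0.414 -0.073 [ 3.9 -0.7  0.8]
```

servo_tool(
  moves=[
    [[0,0,0,0,0,2,15]],
  ],
)

```text
time: 12.38
tool_pos: [0.6157, 0.1345, 0.0704]
tool_rot: [0.0, 0.977, 0.213, 0.0]
contact_force: [3.0, 0.2, -0.0]
gripper_width: 0.192
grasp_force: 58.3
```

```bash
python3 t.py
```

```text
56.94 [ 0.07  -0.526  0.287] 0.285 0.081 [ 3.   0.2 -0. ]
```

servo_tool(
  moves=[
    [[0,0,0,0,0,1,15]],
  ],
)

```text
time: 12.5
tool_pos: [0.6157, 0.1344, 0.0704]
tool_rot: [-0.0, 0.979, 0.205, 0.0]
contact_force: [2.9, -0.5, 1.4]
gripper_width: 0.188
grasp_force: 58.3
```

```bash
python3 t.py
```

```text
57.97 [ 0.002 -0.549  0.299] 0.141 0.208 [ 2.9 -0.5  1.4]
```

servo_tool(
  moves=[
    [[0,0,0,0,0,1,15]],
  ],
)

```text
time: 12.62
tool_pos: [0.6157, 0.1345, 0.0705]
tool_rot: [-0.0, 0.981, 0.196, 0.0]
contact_force: [3.1, 0.4, 2.8]
gripper_width: 0.193
grasp_force: 58.4
```

```bash
python3 t.py
```

```text
59.0 [ 0.051 -0.615  0.373] 0.143 0.186 [3.1 0.4 2.8]
```

servo_tool(
  moves=[
    [[0,0,0,0,0,1,15]],
  ],
)

```text
time: 12.75
tool_pos: [0.6157, 0.1345, 0.0704]
tool_rot: [-0.0, 0.982, 0.187, 0.0]
contact_force: [4.3, 1.1, 2.1]
gripper_width: 0.193
grasp_force: 58.4
```

```bash
python3 t.py
```

```text
60.03 [ 0.064 -0.601  0.334] 0.14 0.199 [4.3 1.1 2.1]
```

servo_tool(
  moves=[
    [[0,0,0,0,0,0,40],[0,0,0,0,0,0,40],[0,0,0,0,0,0,40],[0,0,-20,0,0,0,40],[0,0,-30,0,0,0,40],[0,0,0,0,0,-10,50],[0,0,0,0,0,-10,50],[0,0,0,0,0,-10,50],[0,0,0,0,0,-10,60],[0,0,0,0,0,-10,60],[0,0,0,0,0,-10,60]],
  ],
)

```text
time: 14.12
tool_pos: [0.6159, 0.1344, 0.1219]
tool_rot: [0.0, 0.755, 0.655, 0.001]
contact_force: [-0.0, -0.1, 0.4]
gripper_width: 0.701
grasp_force: 0.0
```

servo_tool(
  moves=[
    [[-40,0,0,0,0,0,60],[-40,0,0,0,0,0,60],[-40,0,0,0,0,0,60],[0,0,25,0,0,0,60],[0,0,25,0,0,0,60],[0,0,0,0,0,0,60],[0,0,0,0,0,0,60],[0,0,0,0,0,0,60]],
  ],
)

```text
time: 15.12
tool_pos: [0.599, 0.0157, 0.0721]
tool_rot: [0.001, 0.757, 0.653, 0.001]
contact_force: [0.2, 0.5, -0.3]
gripper_width: 0.702
grasp_force: 0.0
```

Run:
```python
from h import *
f=shot('wrist','w9'); s=manip.state(); print(s['tool_pos'],s['tool_rot'])
t=np.radians(81.5); yd=np.array([np.cos(t),np.sin(t)]);xd=np.array([yd[1],-yd[0]])
k=np.array([.6158,.1342]); W=lambda x,y,z:np.r_[k+x*xd+(y-.105)*yd,z]
im=cv2.cvtColor(f['image'],cv2.COLOR_BGR2GRAY).astype(np.float32)
# profile along holder y at z=.032, three x strips
ys=np.arange(.065,-.075,-.0005)
for x0 in(-.014,-.008,.012):
    pr=[np.mean([cv2.getRectSubPix(im,(1,1),tuple(map(float,proj(f,W(x0+dx,y,.032)))))[0,0] for dx in np.arange(-.003,.0031,.001)]) for y in ys]
    print(x0,' '.join(f'{v:.0f}' for v in pr[:140]))
    print('  jaw end',' '.join(f'{v:.0f}' for v in pr[220:]))
```

```text
[0.59883809 0.01569787 0.0718205 ] [0.00095189 0.75704584 0.65336047 0.00088571]
-0.014 223 223 223 223 223 223 223 223 223 222 211 176 134 145 171 190 204 208 207 206 205 205 205 205 205 204 204 203 202 202 202 201 199 198 196 195 193 192 191 189 188 186 185 183 182 182 182 181 178 166 149 125 106 102 107 108 94 86 80 75 76 89 117 154 179 194 198 198 197 196 195 194 192 190 186 178 167 160 158 148 139 135 136 136 136 136 136 136 135 134 134 133 133 133 134 134 134 134 134 134 134 135 136 136 136 136 135 135 135 135 135 136 136 135 135 135 134 133 132 132 132 133 134 135 134 133 133 133 132 132 132 132 133 133 133 134 135 135 135 135
  jaw end 134 134 133 132 132 131 132 132 132 130 124 116 110 107 105 105 104 104 103 102 102 102 103 104 104 104 104 104 105 105 105 106 106 107 107 105 104 99 95 95 97 101 104 106 106 107 107 107 107 107 107 107 106 106 106 105 105 105 105 105
-0.008 175 175 175 175 175 177 178 178 178 177 169 146 124 144 170 191 204 208 207 206 205 205 205 205 205 205 204 203 203 203 203 202 200 199 197 196 195 193 192 191 189 187 186 184 183 183 183 182 176 158 145 1
[... 704 characters left out ...]
 203 203 203 203 204 204 204 202 201 200 199 198 197 196 195 193 192 190 189 187 186 186 186 182 170 150 120 96 86 85 81 74 80 81 76 78 91 118 155 182 199 203 203 202 201 199 195 184 170 156 137 116 105 111 127 137 140 139 138 136 134 133 133 133 133 132 131 130 131 131 133 135 136 136 134 133 132 133 134 136 138 139 140 141 141 141 140 140 139 137 136 135 134 132 131 131 133 136 138 138 137 137 138 140 141 143 144 144 143 142 141 141 141 142 143
  jaw end 137 137 138 139 140 141 141 140 139 137 136 135 135 136 137 138 139 140 141 143 144 144 145 144 143 142 141 140 140 140 141 140 139 138 138 137 133 120 108 100 100 102 105 107 108 108 108 108 108 108 107 107 107 107 107 107 107 106 106 106
```

```bash
cat > g.py <<'E'
from h import *
t=np.radians(81.5); yd=np.array([np.cos(t),np.sin(t)]);xd=np.array([yd[1],-yd[0]])
k=np.array([.6158,.1342]); W=lambda x,y,z:np.r_[k+x*xd+(y-.105)*yd,z]
def gap(name,lo,hi):
    f=np.load(f'pics/{name}.npz'); im=cv2.cvtColor(f['image'],cv2.COLOR_BGR2GRAY).astype(np.float32)
    ys=np.arange(hi,lo,-.00025)
    for x0 in(-.015,-.009,.009,.013):
        P=np.array([proj(f,W(x0,y,.032)) for y in ys],np.float32)
        pr=sum(cv2.remap(im,P[:,0:1]+d,P[:,1:2],cv2.INTER_CUBIC) for d in range(-4,5))[:,0]/9
        g=np.gradient(cv2.GaussianBlur(pr[:,None],(1,9),0)[:,0])
        s=lambda i:i if i in(0,len(g)-1) else i-.5*(g[i+1]-g[i-1])/(g[i+1]-2*g[i]+g[i-1]) # parabola peak
        i=np.argmin(g[:len(g)*2//3]); j=np.argmax(g[i:])+i
        a,b=hi-s(i)*.00025,hi-s(j)*.00025
        print(name,x0,'carr front %.2f plate back %.2f gap %.2f'%(a*1e3,b*1e3,(a-b)*1e3))
gap('w9',.030,.046)
for n in('w2','w3','w4'): gap(n,.041,.0595)
E
python3 g.py
```

```text
w9 -0.015 carr front 39.77 plate back 33.81 gap 5.97
w9 -0.009 carr front 36.75 plate back 33.78 gap 2.97
w9 0.009 carr front 39.92 plate back 33.77 gap 6.15
w9 0.013 carr front 39.67 plate back 33.77 gap 5.91
w2 -0.015 carr front 52.10 plate back 42.91 gap 9.20
w2 -0.009 carr front 52.61 plate back 42.99 gap 9.61
w2 0.009 carr front 52.76 plate back 42.95 gap 9.80
w2 0.013 carr front 52.02 plate back 42.93 gap 9.09
w3 -0.015 carr front 51.94 plate back 43.08 gap 8.86
w3 -0.009 carr front 52.36 plate back 43.16 gap 9.20
w3 0.009 carr front 52.09 plate back 43.06 gap 9.03
w3 0.013 carr front 52.15 plate back 42.96 gap 9.20
w4 -0.015 carr front 52.50 plate back 42.74 gap 9.76
w4 -0.009 carr front 52.75 plate back 42.80 gap 9.94
w4 0.009 carr front 52.97 plate back 42.71 gap 10.26
w4 0.013 carr front 51.93 plate back 42.71 gap 9.23
```

```bash
cat > m.py <<'E'
from h import *
t=np.radians(81.5); yd=np.array([np.cos(t),np.sin(t)]);xd=np.array([yd[1],-yd[0]])
k=np.array([.6158,.1342]); W=lambda x,y,z:np.r_[k+x*xd+(y-.105)*yd,z]
X=np.array([-.03,.03]);Y=np.array([.085,.015]);S=1e-4
def rect(n):
    f=np.load(f'pics/{n}.npz')
    src=np.float32([[0,0],[600,0],[600,700],[0,700]]); dst=np.float32([proj(f,W(x,y,.032)) for x,y in((-.03,.085),(.03,.085),(.03,.015),(-.03,.015))])
    H=cv2.getPerspectiveTransform(src,dst)
    return cv2.GaussianBlur(cv2.warpPerspective(cv2.cvtColor(f['image'],cv2.COLOR_BGR2GRAY),H,(600,700),flags=cv2.INTER_CUBIC|cv2.WARP_INVERSE_MAP),(0,0),4)
def loc(ref,img,y0,y1,x0=-.024,x1=.024,sh=(0,.014)):
    r=lambda y:int(round((.085-y)/S)); c=lambda x:int(round((x+.03)/S))
    T=ref[r(y1):r(y0),c(x0):c(x1)]
    a,b=r(y1)+int(sh[0]/S)-25,r(y0)+int(sh[1]/S)+25
    m=cv2.matchTemplate(img[max(a,0):min(b,700)],T,cv2.TM_CCOEFF_NORMED); _,v,_,l=cv2.minMaxLoc(m)
    return (l[1]+max(a,0)-r(y1))*S*1e3,l[0]+0-c(x0),round(v,3)
import sys
imgs={n:rect(n) for n in sys.argv[1:]}
new=imgs[sys.argv[1]]
for n in sys.argv[2:]:
    c1=loc(imgs[n],new,.0505,.0715); p1=loc(imgs[n],new,.0405,.0445,-.023,.023); p2=loc(imgs[n],new,.033,.0445,-.023,.023)
    print(n,'carriage down',c1,'plate',p1,p2)
E
python3 m.py w9 w2 w3 w4
```

```text
w2 carriage down (12.100000000000001, 1, 0.964) plate (9.1, 2, 0.986) (8.700000000000001, 2, 0.641)
w3 carriage down (12.200000000000001, 0, 0.975) plate (9.2, 0, 0.993) (8.8, 0, 0.692)
w4 carriage down (12.100000000000001, 0, 0.965) plate (8.9, 0, 0.974) (8.700000000000001, 1, 0.697)
```

servo_tool(
  moves=[
    [[0,0,-35,0,0,0,60],[0,0,-37,0,0,0,60],[0,0,0,0,0,0,60],[0,0,0,0,0,0,60],[0,0,0,0,0,0,60],[0,0,0,0,0,0,60]],
  ],
)

```text
time: 15.92
tool_pos: [0.597, 0.0157, 0.1407]
tool_rot: [-0.001, 0.757, 0.653, -0.001]
contact_force: [0.8, -1.1, -0.3]
gripper_width: 0.704
grasp_force: 0.0
```

```bash
cat > r.py <<'E'
from h import *
import m
shot('wrist','w10'); print(manip.state()['tool_pos'])
for n in('w4','w10'):
    f=np.load(f'pics/{n}.npz'); im=cv2.cvtColor(f['image'],cv2.COLOR_BGR2GRAY).astype(np.float32)
    A=np.radians(np.arange(-60,61,1.)); v=[]
    for a in A:
        v.append(np.mean([cv2.getRectSubPix(im,(1,1),tuple(map(float,proj(f,m.W(r*np.sin(a),.105-r*np.cos(a),.053)))))[0,0] for r in(.018,.02,.022,.024)]))
    v=np.array(v); i=v.argmax(); print(n,'ring mark deg',np.degrees(A[i]),v[i],np.median(v))
E
python3 r.py w10 w4; python3 m.py w10 w2 w3 w4; python3 -c "
import cv2,numpy as np
a=cv2.imread('pics/w4.png');b=cv2.imread('pics/w10.png')
print('weights region diff',np.abs(a[100:200,470:540].astype(int)-b[100:200,470:540]).mean(),'gel',np.abs(a[210:295,90:185].astype(int)-b[210:295,90:185]).mean())"
```

```text
Traceback (most recent call last):
  File "r.py", line 2, in <module>
    import m
  File "m.py", line 17, in <module>
    imgs={n:rect(n) for n in sys.argv[1:]}
            ~~~~^^^
  File "m.py", line 6, in rect
    f=np.load(f'pics/{n}.npz')
FileNotFoundError: [Errno 2] No such file or directory: 'pics/w10.npz'
Traceback (most recent call last):
  File "m.py", line 17, in <module>
    imgs={n:rect(n) for n in sys.argv[1:]}
            ~~~~^^^
  File "m.py", line 6, in rect
    f=np.load(f'pics/{n}.npz')
FileNotFoundError: [Errno 2] No such file or directory: 'pics/w10.npz'
[ WARN:0@0.029] global loadsave.cpp:275 findDecoder imread_('pics/w10.png'): can't open/read file: check file path/integrity
Traceback (most recent call last):
TypeError: 'NoneType' object is not subscriptable
```

```bash
python3 -c "
from h import *
shot('wrist','w10')"; sed -i "/^shot/d" r.py; sed -i "s/^shot.*//;/manip.state/d" r.py; python3 r.py w10 w4; python3 m.py w10 w2 w3
python3 -c "
import cv2,numpy as np
a=cv2.imread('pics/w4.png',0);b=cv2.imread('pics/w10.png',0)
for n,(y0,y1,x0,x1) in dict(weights=(105,195,480,535),gel=(215,292,95,182)).items():
    _,v,_,l=cv2.minMaxLoc(cv2.matchTemplate(b[y0-20:y1+20,x0-20:x1+20],a[y0:y1,x0:x1],cv2.TM_CCOEFF_NORMED)); print(n,round(v,3),l[0]-20,l[1]-20)"
```

```text
w4 carriage down (12.3, -1, 0.971) plate (9.000000000000002, -1, 0.983) (9.000000000000002, -1, 0.847)
w4 ring mark deg 23.0 159.19267 45.976685
w10 ring mark deg 23.0 157.88812 45.99701
w2 carriage down (12.3, 0, 0.971) plate (9.2, 1, 0.991) (9.1, 0, 0.853)
w3 carriage down (12.3, -1, 0.973) plate (9.4, -1, 0.991) (9.2, -1, 0.783)
weights 0.966 12 2
gel 0.971 5 2
```

Ring unmoved, and the block is seated against the stop. The spring compression reads about 3.1 mm (about 12 N), slightly over target, so I'll ease it back a few degrees.

servo_tool(
  moves=[
    [[30,0,8,0,0,0,40],[30,0,8,0,0,0,40],[30,0,8,0,0,0,40],[30,0,8,0,0,0,40],[0,0,0,0,0,0,40],[0,0,0,0,0,0,40],[0,0,0,0,0,0,40],[0,0,0,0,0,0,40]],
  ],
)

```text
time: 16.98
tool_pos: [0.6156, 0.1336, 0.1105]
tool_rot: [0.0, 0.758, 0.653, 0.0]
contact_force: [0.3, 0.2, -0.3]
gripper_width: 0.471
grasp_force: 0.0
```

```bash
python3 -c "
from h import *
plan((.6159,.1343,.0705),81.5,1,40)"
```

```text
from [0.6156 0.1336 0.1105] th 81.51 F [ 0.3  0.2 -0.3] T [ 0.014 -0.008  0.018] w 0.471 t 16.98
[np.float64(0.8), np.float64(0.2), np.float64(40.0), 0, 0, np.float64(0.0), 40]
```

servo_tool(
  moves=[
    [[0.7,0.2,10,0,0,0,40],[0,0,10,0,0,0,40],[0,0,10,0,0,0,40],[0,0,7,0,0,0,40],[0,0,0,0,0,0,40],[0,0,0,0,0,0,40],[0,0,0,0,0,0,40]],
  ],
)

```text
time: 17.85
tool_pos: [0.6161, 0.1351, 0.0737]
tool_rot: [0.0, 0.757, 0.653, 0.0]
contact_force: [-0.1, -0.2, -0.5]
gripper_width: 0.465
grasp_force: 0.0
```

```bash
python3 -c "
from h import *
plan((.6159,.1343,.0705),81.5,1,40)"
```

```text
from [0.6161 0.1351 0.0737] th 81.57 F [-0.1 -0.2 -0.5] T [-0.029  0.003  0.035] w 0.465 t 17.85
[np.float64(-0.8), np.float64(-0.1), np.float64(3.2), 0, 0, np.float64(0.1), 40]
```

servo_tool(
  moves=[
    [[-0.7,0,3,0,0,0,40],[0,0,0,0,0,0,40],[0,0,0,0,0,0,15],[0,0,0,0,0,0,15],[0,0,0,0,0,0,15],[0,0,0,0,0,0,15],[0,0,0,0,0,0,15],[0,0,0,0,0,-2,15],[0,0,0,0,0,-1.5,15],[0,0,0,0,0,0,15]],
  ],
)

```text
time: 19.1
tool_pos: [0.616, 0.1342, 0.0704]
tool_rot: [0.0, 0.737, 0.676, 0.0]
contact_force: [2.4, -1.4, 1.5]
gripper_width: 0.186
grasp_force: 58.3
```

```bash
python3 t.py
```

```text
-3.53 [-0.148 -0.494  0.056] 0.011 -0.008 [ 2.4 -1.4  1.5]
```

servo_tool(
  moves=[
    [[0,0,0,0,0,0,40],[0,0,0,0,0,0,40],[0,0,0,0,0,0,40],[0,0,-20,0,0,0,40],[0,0,-25,0,0,3.5,60],[-40,0,0,0,0,0,60],[-40,0,0,0,0,0,60],[-40,0,0,0,0,0,60],[0,0,22,0,0,0,60],[0,0,22,0,0,0,60],[0,0,0,0,0,0,60],[0,0,0,0,0,0,60]],
  ],
)

```text
time: 20.6
tool_pos: [0.5989, 0.0156, 0.0728]
tool_rot: [0.001, 0.757, 0.653, 0.001]
contact_force: [0.9, 0.0, 0.6]
gripper_width: 0.702
grasp_force: 0.0
```

```bash
python3 -c "
from h import *
f=shot('wrist','w11'); print(manip.state()['tool_pos'])"; python3 m.py w11 w2 w3 w4; sed -i 's/w10/w11/' r.py; python3 r.py w11 w9
```

```text
[0.59910688 0.01567329 0.07303121]
w2 carriage down (11.3, 1, 0.96) plate (9.1, 1, 0.984) (8.700000000000001, 2, 0.626)
w3 carriage down (11.4, 0, 0.974) plate (9.2, 0, 0.992) (8.8, 0, 0.68)
w4 carriage down (11.4, 0, 0.957) plate (8.9, -1, 0.97) (8.700000000000001, 1, 0.686)
w9 carriage down (-0.7, 0, 0.998) plate (-0.7, 0, 0.958) (-0.2, 0, 0.973)
w4 ring mark deg 23.0 159.19267 45.976685
w11 ring mark deg 23.0 169.54706 44.658733
```

servo_tool(
  moves=[
    [[0,0,-40,0,0,0,60],[0,0,-40,0,0,0,60],[0,0,-30,0,0,0,60],[0,0,0,0,0,0,60],[0,0,0,0,0,0,60]],
  ],
)

```text
time: 21.28
tool_pos: [0.5977, 0.0158, 0.1808]
tool_rot: [-0.0, 0.757, 0.653, -0.0]
contact_force: [0.7, 0.2, -0.1]
gripper_width: 0.699
grasp_force: 0.0
```

```bash
python3 -c "
from plant import manip
print(manip.job_done())"
```

```text
the job is handed in; nothing more can be done
None
```

The nozzle block is on the bed, clamped between the jaws at an estimated 9 N, and the job is handed in; I overshot to about 12 N on the clockwise turn and eased the knob back about 3.5° anticlockwise, and the ring mark did not move.

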